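# Clear the pile beside the pizza oven

### The arm

A 6-joint arm with a two-finger parallel gripper is mounted at the origin on the work surface. World frame = base frame: x ahead of the robot, y to its left, z up, the work surface at z = 0. Lengths are in m, angles in rad, forces in N, time in s.
With the tool pointing down it reaches from about 0.35 to 0.975 m from the base axis. Payload 4.9 kg.
Tool frame: the origin (TCP) lies at the very end of the fingers, on their centre line; the grasp point (between the pads) lies behind it (manip.pinch_z is the y of the grasp point in the tool frame, in m); y points along the fingers, x is the direction in which the jaws open and shut, and the axes are right-handed (so a half turn about y gives the same grasp; the last joint's range is limited). The gripper opens to 85 mm and grips with 20 to 120 N. Pads are 22 mm wide; open, the fingers measure 114 mm over their backs; the gripper's body (76 mm by 85 mm) begins 54 mm behind the grasp point. The pads swing forward as they close: fully open they stand 13 mm farther back than shut.
Start: joints at [-1.457, 0.053, 1.613, -0, 1.476, -0.119], TCP at [0.144, -0.608, 0.231] pointing down, gripper open.
Joint ranges: [-3.01, 3.01], [-1.01, 2.22], [0.06, 2.58], [-1.02, 4.17], [0.09, 2.62], [-3.14, 3.14]. Speed limits (rad/s): [2.57, 2.57, 3.14, 3.14, 3.14, 3.14].

### API

Orientations are given as a unit quaternion [w, x, y, z].
In Python, from plant import manip gives the robot as it stands.
- The arm moves only by the tool drive_tool, never from a script. Its argument "motion" is a list of rows, each a list of 3 entries, a list of its own where there are three numbers: the shift along the tool's x, y, z in units of 25 mm (1.0 is 25 mm), then the turn, a rotation vector about the tool's x, y, z in units of 5 degrees (1.0 is 5 degrees), then the closure, from -1 (fully open) to 1 (shut). A call has 1 to 12 rows; each row shifts and turns the commanded pose from where the row before left it, along the tool's axes as they then stand; what a row does not reach is not made up. A row lasts 1/10 s, in which the tool goes at most 50 mm and 8.59 degrees, less where a joint would pass 70% of its speed; a pose out of reach is approached as far as the arm can. A call is refused whole if a number of a shift passes 1 or a number of a turn 1, either way. A call with a gripper value outside its range is refused whole. The fingers move at their own pace and stop on an object; the grip force is fixed at half the most. Time passes only in rows, so rows that do not move let the fingers close. It gives the time, the measured TCP pose, the force and the opening at its end, in the units of the state.
- manip.state(): the state, without advancing time (a new reading comes with each control period).
- manip.grab_frame(name): name is "scene" or "top" or "wrist"; returns a dict with "img" (480x640x3 uint8, blue, green, red), "range_z" (480x640 float32, m along the optical axis (not along the pixel's ray), 0 where there is no reading), "camera_matrix" (3x3 intrinsics, pixels), "world_from_camera" (4x4, takes a point from camera to world coordinates); the wrist camera has in their place "T_tool_cam" (4x4, takes a point from camera to tool coordinates, whose origin is the TCP and whose axes are the tool frame's). Camera axes: x right, y down, z forward; pixel columns grow to the right and rows downward; lengths in m; the calibration is good to about 2 mm. A picture is of the moment at which its call begins: read the wrist's pose just before it.
- manip.job_done(): hands the job in, once; it reports no verdict.
The state is a dict: "time": time; "joint_pos": joint angles; "joint_vel": joint speeds; "joint_efforts": joint torques, N m; "tool_pos": TCP position; "tool_rot": TCP orientation; "contact_force": force on the tool from outside, world axes, zero at the start; "ft_torque": the same for the moment, N m; "gripper_width": opening from 0.0 (shut) to 1.0 (fully open).
Only numpy, scipy, OpenCV 4.12 (cv2) and the standard library are available. Lean on these libraries where they do the work, as an engineer would, in place of code of your own. Each camera call takes 0.05 s, during which the arm holds its last target. There are 200 camera calls.

### The job

Take the pile beside the pizza oven apart from the top and centre each thing upright on its own place, one at a time in this order: first the garlic keeper gently onto the round cork coaster, then the white timer onto the square blue tile, then the small dough pan onto the terracotta tile, and last the large dough pan onto the marble slab. Lay each pan lengthwise along its tile or slab. Do not tip the keeper over, leave the basting brush and the tongs where they lie, and let go of everything at the end.

Things in the scene. Friction and masses are not known exactly. Their poses are not given: they have to be found in the camera images.
- garlic_keeper: Cream ceramic garlic keeper, a round pot with a fixed lid and knob (one piece), 130 mm tall, about 0.25 kg, standing in one end of the small pan. Foot 38-40 mm across up to 42 mm above the underside, belly at most 66 mm across at 72 mm up, lid flange 61 mm across at 92-97 mm, lid tapering up to 104 mm, then a plain upright knob 22 mm across from 104 to 130 mm up. Its row of vent holes is only marked. Easily lifted by the knob. Origin: centre of its underside; z up.
- timer: White plastic press-button kitchen timer, a box 40 mm (its x) by 44 mm (its y), 64 mm high, with a fixed grey round button 28 mm across and 8 mm high on top and a dial on its -x face; about 0.11 kg. It stands in the other end of the small pan, its 40 mm width across the pan, and sticks out above the pan's rim; keeper and timer may change ends. Origin: centre of its underside; z up.
- small_pan: Smaller, deeper aluminium dough pan, an open rectangular box with upright walls: outside 54 mm (its x) by 138 mm (its y), 46 mm high, walls and floor 4 mm; about 0.16 kg. At the start it is nested in the large pan, its underside 4 mm above the large pan's, so its rim stands 26 mm above the large pan's rim; 3 mm play each side across. It can be gripped over its outside walls at mid-length, closing along its x. Origin: centre of its underside; z up.
- large_pan: Larger, shallow aluminium dough pan, an open rectangular box with upright walls: outside 68 mm (its x) by 180 mm (its y), 24 mm high, walls and floor 4 mm; about 0.22 kg. It is the bottom of the pile and stands on the ledge. It can be gripped over its outside walls at mid-length, closing along its x. Origin: centre of its underside; z up.
- cork_coaster: Round cork coaster, 90 mm across, 8 mm thick, fixed: the garlic keeper's place. Origin: centre of its underside, on the ledge (its top is 8 mm up).
- blue_tile: Square blue ceramic tile, 80 by 80 mm, 8 mm thick, fixed: the timer's place. Origin: centre of its underside, on the ledge (its top is 8 mm up).
- terracotta_tile: Orange-brown terracotta tile, 80 mm (its x) by 160 mm (its y), 8 mm thick, fixed: the small pan's place. Origin: centre of its underside, on the ledge (its top is 8 mm up).
- marble_slab: Pale marble slab, 92 mm (its x) by 200 mm (its y), 8 mm thick, fixed: the large pan's place. Origin: centre of its underside, on the ledge (its top is 8 mm up).
- basting_brush: Bystander: basting brush lying flat, black handle and hard red silicone head, 188 mm along its y (handle from -90 mm, head end at +98 mm), up to 36 mm wide and 16 mm high; it lies among the other things. Origin: centre of its underside; z up.
- tongs: Bystander: stainless tongs lying flat beyond the other things, about 265 mm long along their own y (from the pivot at -119 mm to the tips at +145 mm), up to 85 mm wide along x, 18 mm high. Origin: on the centre line of their underside; z up.
Things that resemble listed ones, but are neither listed nor needed, are in the scene too. What is shaped like the large_pan but yellow is not meant.

How it is judged:
On the way, in this order (a step that is already met when the one before it is completed fails the run):
1. The garlic keeper stands released on the cork coaster (horizontal distance between garlic_keeper and cork_coaster below 0.012 m and z of garlic_keeper in the frame of cork_coaster between 0.004 and 0.012 m and angle between garlic_keeper's own z axis and vertical below 0.08 rad and linear speed of garlic_keeper below 0.02 m/s and angular speed of garlic_keeper below 0.2 rad/s and contact force between the fingers and garlic_keeper below 0.3 N), for 0.2 s.
2. The timer stands released on the blue tile (horizontal distance between timer and blue_tile below 0.012 m and z of timer in the frame of blue_tile between 0.004 and 0.012 m and angle between timer's own z axis and vertical below 0.08 rad and linear speed of timer below 0.02 m/s and angular speed of timer below 0.2 rad/s and contact force between the fingers and timer below 0.3 N), for 0.2 s.
3. The small pan stands released on the terracotta tile, lined up with it (horizontal distance between small_pan and terracotta_tile below 0.015 m and z of small_pan in the frame of terracotta_tile between 0.004 and 0.012 m and angle between small_pan's own z axis and vertical below 0.08 rad and linear speed of small_pan below 0.02 m/s and angular speed of small_pan below 0.2 rad/s and contact force between the fingers and small_pan below 0.3 N and angle between the y axis of small_pan and the y axis of terracotta_tile, either way round below 0.2 rad), for 0.2 s.
4. The large pan stands released on the marble slab, lined up with it (horizontal distance between large_pan and marble_slab below 0.015 m and z of large_pan in the frame of marble_slab between 0.004 and 0.012 m and angle between large_pan's own z axis and vertical below 0.08 rad and linear speed of large_pan below 0.02 m/s and angular speed of large_pan below 0.2 rad/s and contact force between the fingers and large_pan below 0.3 N and angle between the y axis of large_pan and the y axis of marble_slab, either way round below 0.2 rad), for 0.2 s.
At the end, for the whole second after the job is handed in: Keeper and timer centred within 12 mm on cork coaster and blue tile, small and large pan within 15 mm on terracotta tile and marble slab, pans lengthwise along their places within 0.2 rad; all four upright on their places, released and at rest (all of step 1 and all of step 2 and all of step 3 and all of step 4); the robot touches nothing.
It fails at once if the basting brush is moved (more than 30 mm) (distance of basting_brush from where it was at the start of the episode above 0.03 m).
It fails at once if the tongs are moved (more than 30 mm) (distance of tongs from where it was at the start of the episode above 0.03 m).
It fails at once if the garlic keeper is tipped over (more than 0.7 rad) (angle between garlic_keeper's own z axis and vertical above 0.7 rad).
It fails at once if the garlic keeper is dropped or slammed onto the coaster (more than 60 N) (contact force between garlic_keeper and cork_coaster above 60 N).
It also fails if it takes over 128 s, if anything falls off the work surface, if the arm or the gripper's body presses on something with over 40 N, if the wrist force passes 120 N, or if a joint passes its speed limit or range.

## Working session

There is one attempt and no reset: what is moved stays moved. The work goes in short steps, Python scripts to look and compute and a tool call to move; the robot and the scene stay as the last step left them, time stands still between calls to the robot, and variables do not carry over. Pictures are saved under pics/ and viewed, about 12 in all and at most 16, crops included, and the job is handed in when it is done.

Besides the shell and the picture viewer there is one more tool, called after "Call:" by a JSON object that holds its "name" and its "arguments", one argument or row to a line. drive_tool: Moves the arm, as the interface text tells. Its arguments: {"type":"object","properties":{"motion":{"type":"array","items":{"type":"array"}}},"required":["motion"]}

```bash
ls; mkdir -p pics; python3 - <<'E'
from plant import manip
import cv2,numpy as np
s=manip.state();print(s, manip.pinch_z)
for n in("scene","top"):
    f=manip.grab_frame(n);cv2.imwrite(f"pics/{n}0.png",f["img"]);np.savez(f"{n}0.npz",**f);print(n,f["camera_matrix"],f["world_from_camera"])
print(manip.grab_frame("wrist")["T_tool_cam"])
E
```

```text
pics
{'time': 0.0, 'joint_pos': array([-1.45698868e+00,  5.33434660e-02,  1.61429959e+00, -2.96717703e-06,
        1.47602204e+00, -1.19005922e-01]), 'joint_vel': array([ 0.00086613, -0.00060339,  0.00114076, -0.0009389 ,  0.00051733,
        0.00012105]), 'joint_efforts': array([ 2.30477781e-03, -3.93685877e+01, -3.70173490e+01,  1.32105820e-04,
        7.12530789e-03,  7.72292651e-06]), 'tool_pos': array([ 0.14412132, -0.60750719,  0.230068  ]), 'tool_rot': array([ 0.55520671, -0.55416927,  0.43906134, -0.43802634]), 'contact_force': array([ 0.64757572, -0.47215688,  0.69655028]), 'ft_torque': array([-0.02208715, -0.02298615,  0.05849125]), 'gripper_width': 1.001261348856968} -0.0187
scene [[533.64250159   0.         313.76032542]
 [  0.         533.64250159 232.26368461]
 [  0.           0.           1.        ]] [[-0.48278813  0.60706851 -0.63117624  1.18669897]
 [ 0.87564475  0.32416558 -0.35799854  0.25691371]
 [-0.01272403 -0.7255236  -0.68807965  0.77254319]
 [ 0.          0.          0.          1.        ]]
top [[551.79931999   0.         316.622438  ]
 [  0.         551.79931999 249.62905864]
 [  0.           0.           1.        ]] [[ 0.01548113 -0.98209314  0.18775891  0.31621324]
 [-0.99987096 -0.0160113  -0.0013073  -0.12520277]
 [ 0.00429015 -0.18771444 -0.98221428  1.12457442]
 [ 0.          0.          0.          1.        ]]
[[ 9.99999880e-01  1.50335783e-04 -4.66974193e-04  4.72457009e-04]
 [ 4.90431991e-04 -2.83217628e-01  9.59055543e-01 -1.42395391e-01]
 [ 1.19250425e-05 -9.59055657e-01 -2.83217668e-01  7.29297308e-02]
 [ 0.00000000e+00  0.00000000e+00  0.00000000e+00  1.00000000e+00]]
```

View pics/top0.png

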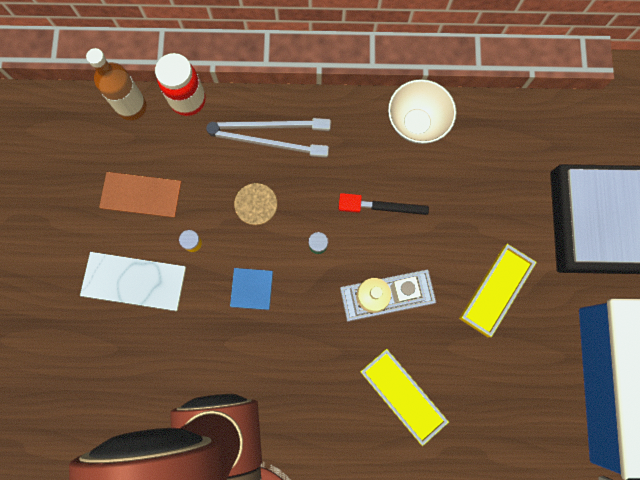

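View pics/scene0.png

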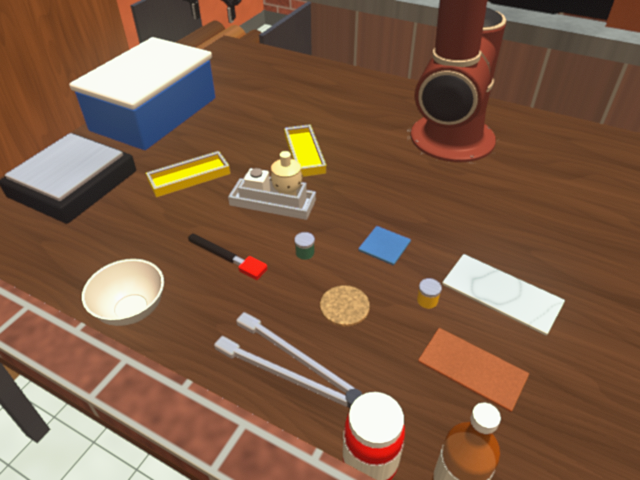

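The top picture shows the grey pile at (388,295), with the keeper at (375,293) and the timer at (407,289). The places are cork (256,204), blue (251,289), terracotta (140,195) and marble (133,282). The large pan could be the grey one at (388,295) or the yellow ones at (498,290) and (404,397). The grey one fits, because the nested small pan, keeper and timer are in it and yellow is ruled out. I'll confirm that with a crop and measure from both views.

```bash
cat > h.py <<'E'
import numpy as np,cv2
def cloud(f,T=None):
    K=f["camera_matrix"];T=f["world_from_camera"] if T is None else T
    v,u=np.mgrid[:480,:640];z=f["range_z"].astype(float)
    P=np.stack([(u-K[0,2])/K[0,0]*z,(v-K[1,2])/K[1,1]*z,z],-1)
    W=P@T[:3,:3].T+T[:3,3];W[z<=0]=np.nan
    return W
def rect(P):
    (c,s,a)=cv2.minAreaRect((P[:,:2]*1000).astype(np.float32)); b=cv2.boxPoints((c,s,a))
    e=max(b[1]-b[0],b[2]-b[1],key=np.linalg.norm)
    return np.round(c,1),np.round(s,1),"long axis deg",round(float(np.degrees(np.arctan2(e[1],e[0]))%180),1)
E
cat > m.py <<'E'
from h import *
for n in("scene","top"):
    f=dict(np.load(f"{n}0.npz"));W=cloud(f);hsv=cv2.cvtColor(f["img"],cv2.COLOR_BGR2HSV)
    def loc(name,xy,r,zlo,zhi,mask=None):
        m=(np.hypot(W[...,0]-xy[0],W[...,1]-xy[1])<r)&(W[...,2]>zlo)&(W[...,2]<zhi)
        if mask is not None:m&=mask
        m=cv2.morphologyEx(m.astype(np.uint8),cv2.MORPH_OPEN,np.ones((2,2)))
        k,l,st,_=cv2.connectedComponentsWithStats(m)
        if k<2:print(n,name,"none");return
        m=l==1+st[1:,4].argmax();P=W[m];print(n,name,m.sum(),rect(P),"z med",np.round(np.median(P[:,2])*1e3,1),"mean",np.round(P[:,:2].mean(0)*1e3,1))
    if n=="top":
        wf=W
        c={k:wf[v,u] for k,(u,v) in dict(cork=(256,204),blue=(251,289),terra=(140,195),marble=(133,282),knob=(375,293),timer=(407,289),jar=(318,242),jar2=(190,240),ybot=(404,397),yr=(498,290),bl=(115,85),kb=(175,70)).items()}
        print({k:np.round(v,3) for k,v in c.items()});np.save("c.npy",c,allow_pickle=True)
    else: 
        f2=dict(np.load("top0.npz"));w2=cloud(f2);c={k:w2[v,u] for k,(u,v) in dict(cork=(256,204),blue=(251,289),terra=(140,195),marble=(133,282),knob=(375,293),timer=(407,289)).items()}
    for k,r in dict(cork=.07,blue=.075,terra=.11,marble=.13).items():loc(k,c[k],r,.004,.014)
    p=(c["knob"]+c["timer"])/2
    loc("knob",c["knob"],.05,.11,.15);loc("flange",c["knob"],.05,.09,.108);loc("timer top",c["timer"],.04,.064,.071);loc("button",c["timer"],.03,.072,.083)
    loc("small rim",p,.12,.044,.056);loc("large rim",p,.13,.019,.028)
f=np.load("top0.npz")["img"];g=np.load("scene0.npz")["img"]
a=cv2.resize(f[230:350,320:440],(400,400),interpolation=2);b=cv2.resize(g[140:240,215:335],(480,400),interpolation=2)
b=b[:,:400]
cv2.imwrite("pics/crop1.png",np.hstack([a,b]))
E
python3 m.py
```

```text
scene cork 1528 (array([625.5,   1.9]), array([78. , 88.4]), 'long axis deg', 119.3) z med nan mean [nan nan]
scene blue 1135 (array([463.9,  17.5]), array([ 56.2, 109. ]), 'long axis deg', 128.4) z med nan mean [nan nan]
scene terra 4216 (array([641.4, 244.8]), array([159.5,  85.2]), 'long axis deg', 84.2) z med nan mean [nan nan]
scene marble 4206 (array([457.3, 245.8]), array([199.3, 100.2]), 'long axis deg', 82.4) z med nan mean [nan nan]
scene knob 275 (array([ 356.4, -281.1]), array([216. ,  41.5]), 'long axis deg', 30.2) z med 113.8 mean [ 432.4 -234.8]
scene flange 237 (array([ 391.6, -235.5]), array([138.8,  52.8]), 'long axis deg', 3.9) z med nan mean [nan nan]
scene timer top 35 (array([ 449.2, -282.9]), array([12.1, 30.9]), 'long axis deg', 166.3) z med 64.1 mean [ 453.1 -283.8]
scene button 137 (array([ 447.1, -299.2]), array([28.4, 36.2]), 'long axis deg', 119.8) z med 77.7 mean [ 449.5 -300.1]
scene small rim 421 (array([ 423.3, -278.7]), array([115.2, 134.9]), 'long axis deg', 113.4) z med nan mean [nan nan]
scene large rim 488 (array([ 434.9, -274.8]), array([ 91.7, 
[... 952 characters left out ...]
nan nan]
top knob 391 (array([ 429.3, -235.1]), array([35.2, 43.6]), 'long axis deg', 140.3) z med nan mean [nan nan]
top flange 36 (array([ 399.9, -235.2]), array([26. ,  4.2]), 'long axis deg', 89.7) z med 93.8 mean [ 400.2 -234.3]
top timer top 4 (array([ 433.8, -331.2]), array([1.8, 9.7]), 'long axis deg', 114.3) z med 32.5 mean [ 434.9 -332.9]
top button 207 (array([ 444.3, -303.7]), array([34.9, 35.3]), 'long axis deg', 102.4) z med 78.9 mean [ 444. -301.]
top small rim 308 (array([ 446.9, -303.9]), array([56.1, 87.6]), 'long axis deg', 102.2) z med nan mean [nan nan]
top large rim 89 (array([ 433.7, -348.6]), array([28.7, 42.9]), 'long axis deg', 102.5) z med 24.2 mean [ 428.7 -354. ]
```

View pics/crop1.png

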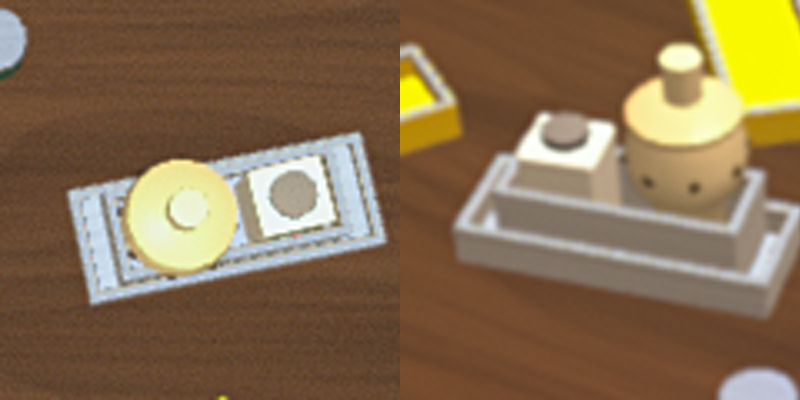

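The crop shows the grey large pan with corners at crop (70,190), (360,133), (385,243) and (92,302), and the smaller pan nested in it. The keeper knob is at (188,209) and the timer button at (293,194). The yellow pans are empty, so the grey one is the one meant. Next I'll intersect these pixel rays with their heights.

```bash
cat >> h.py <<'E'
def ray(f,uv,z,T=None):
    K=f["camera_matrix"];T=f["world_from_camera"] if T is None else T
    uv=np.atleast_2d(np.array(uv,float));d=np.c_[(uv-[K[0,2],K[1,2]])/[K[0,0],K[1,1]],np.ones(len(uv))]@T[:3,:3].T
    return T[:3,3]+d*((z-T[2,3])/d[:,2])[:,None]
E
python3 - <<'E'
from h import *
t=dict(np.load("top0.npz"));s=dict(np.load("scene0.npz"))
cr=lambda a:np.array(a)/3.3333+[320,230]-0.35
cs=lambda a:np.array(a)/4+[215,140]-0.37
print("large",rect(ray(t,cr([(70,190),(360,133),(385,243),(92,302)]),.024)))
print("timer",rect(ray(t,cr([(247,168),(327,155),(340,228),(257,240)]),.072)))
print("knob t",ray(t,cr((188,209)),.138),"s",ray(s,cs((280,58)),.138), "button t",ray(t,cr((293,194)),.08),"s",ray(s,cs((167,125)),.08))
def tri(a,b):
    A=[];B=[]
    for f,p in((t,a),(s,b)):
        o=f["world_from_camera"][:3,3];d=ray(f,p,0.)[0]-o;d/=np.linalg.norm(d);M=np.eye(3)-np.outer(d,d);A.append(M);B.append(M@o)
    return np.linalg.lstsq(np.vstack(A),np.hstack(B),rcond=None)[0]
print("tri knob",tri(cr((188,209)),cs((280,58))),"button",tri(cr((293,194)),cs((167,125))))
def col(f,lo,hi,xy,r):
    h=cv2.cvtColor(f["img"],cv2.COLOR_BGR2HSV);m=cv2.inRange(h,lo,hi);v,u=np.nonzero(m);P=ray(f,np.c_[u,v],.008)
    k=np.hypot(P[:,0]-xy[0],P[:,1]-xy[1])<r;return u[k],v[k],P[k]
cen={}
for nm,lo,hi,xy,r in[("blue",(100,100,60),(125,255,255),(.446,.004),.07),("terra",(3,120,110),(14,255,255),(.64,.245),.11),("marble",(0,0,170),(179,60,255),(.455,.25),.14),("cork",(12,60,120),(28,255,255),(.626,.001),.06)]:
    c=[]
    for f in(t,s):
        u,v,P=col(f,lo,hi,xy,r);R=rect(P);print(nm,len(u),*R);K=R[0]/1000
        w=np.linalg.inv(f["world_from_camera"])@[K[0],K[1],.008,1];q=f["camera_matrix"]@w[:3];c.append(q[:2]/q[2])
    print("   tri z",tri(*c)[2].round(4))
from plant import manip
from scipy.spatial.transform import Rotation as R
q=manip.state()["tool_rot"];print(R.from_quat(q,scalar_first=True).as_matrix().round(3))
E
```

```text
large (array([ 437.2, -270.5]), array([ 68.1, 180. ]), 'long axis deg', 102.1)
timer (array([ 443.7, -301.6]), array([42.7, 48.4]), 'long axis deg', 99.1)
knob t [[ 0.4284983  -0.23436014  0.138     ]] s [[ 0.42926738 -0.23798468  0.138     ]] button t [[ 0.44465237 -0.30079924  0.08      ]] s [[ 0.44153379 -0.30496867  0.08      ]]
tri knob [ 0.42927805 -0.23590025  0.1384136 ] button [ 0.44477701 -0.30121743  0.08326013]
blue 1495 [447.6   5.2] [78.7 78.8] long axis deg 176.5
blue 1075 [448.2   2.6] [78.7 79.7] long axis deg 176.8
   tri z 0.0084
terra 3324 [635.5 251.3] [215.7 201.3] long axis deg 26.1
terra 8276 [638.5 242.1] [213.1 219.5] long axis deg 151.4
   tri z 0.0085
marble 4478 [490.1 241.4] [202.2 153.8] long axis deg 82.2
marble 4350 [475.4 230.7] [221.9 129.7] long axis deg 82.4
   tri z 0.0235
cork 1436 [626.1   3.8] [89.  87.9] long axis deg 1.7
cork 1656 [625.4   1.3] [93.1 93. ] long axis deg 81.5
   tri z 0.0095
[[ 0.231 -0.     0.973]
 [-0.973  0.002  0.231]
 [-0.002 -1.     0.   ]]
```

Positions from the two views, with heights agreeing with the text (knob top .138, button .08, tiles .008):

| Thing | Position (x, y) | Axis |
|---|---|---|
| keeper | (.429,-.236) | – |
| timer | (.444,-.301) | – |
| pile | (.437,-.2705) | 102° |
| cork | (.626,.002) | – |
| blue | (.448,.004) | 176.5° |
| terracotta | (.6415,.2455) | 84° |
| marble | (.457,.246) | 82.4° |

First move: turn the jaws to a yaw of 12°.

```bash
cat > go.py <<'E'
import sys,numpy as np
from plant import manip
from scipy.spatial.transform import Rotation as R
# usage: go.py x y z yaw_deg : shift in tool units (after turning), turn about tool y in 5-degree units
x,y,z,a=map(float,sys.argv[1:]);s=manip.state();M=R.from_quat(s["tool_rot"],scalar_first=True).as_matrix()
yaw=np.degrees(np.arctan2(M[1,0],M[0,0]));c,n=np.cos(np.radians(a)),np.sin(np.radians(a))
T=np.array([[c,0,-n],[n,0,c],[0,-1,0]])
d=np.array([x,y,z])-s["tool_pos"]
print("t",round(s["time"],2),"pos",s["tool_pos"].round(4),"yaw",yaw.round(2),"tilt",np.degrees(np.arccos(-M[2,1])).round(2),"w",round(s["gripper_width"],3),"F",s["contact_force"].round(1))
print("shift after turn",(T.T@d/.025).round(2),"now-frame",(M.T@d/.025).round(2),"turn y",round(-((a-yaw+180)%360-180)/5,2),"q6",s["joint_pos"][5].round(2))
E
```

Call:
{"name": "drive_tool", "arguments": {
  "motion": [
    [[0,-0.2,0],[0,-1,0],-1],
    [[0,-0.2,0],[0,-1,0],-1],
    [[0,-0.2,0],[0,-1,0],-1],
    [[0,-0.2,0],[0,-1,0],-1],
    [[0,0,0],[0,-1,0],-1],
    [[0,0,0],[0,-1,0],-1],
    [[0,0,0],[0,-1,0],-1],
    [[0,0,0],[0,-1,0],-1],
    [[0,0,0],[0,-1,0],-1],
    [[0,0,0],[0,-1,0],-1],
    [[0,0,0],[0,-1,0],-1],
    [[0,0,0],[0,-1,0],-1]
  ]
}}

```text
time: 1.35
tool_pos: [0.1442, -0.6079, 0.2508]
tool_rot: [0.7, -0.7, 0.101, -0.101]
contact_force: [-0.0, 0.1, -0.1]
gripper_width: 0.996
```

Call:
{"name": "drive_tool", "arguments": {
  "motion": [
    [[0,0,0],[0,-1,0],-1],
    [[0,0,0],[0,-1,0],-1],
    [[0,0,0],[0,-1,0],-1],
    [[0,0,0],[0,-1,0],-1],
    [[0,0,0],[0,-1,0],-1],
    [[0,0,0],[0,-0.7,0],-1],
    [[0,0,0],[0,0,0],-1]
  ]
}}

```text
time: 2.05
tool_pos: [0.1442, -0.6079, 0.2508]
tool_rot: [0.704, -0.703, -0.073, 0.073]
contact_force: [-0.9, 0.2, -0.1]
gripper_width: 0.999
```

```bash
python3 go.py .429 -.236 .2 12
```

```text
t 2.05 pos [ 0.1442 -0.6079  0.2508] yaw 11.83 tilt 0.05 w 0.999 F [-0.9  0.2 -0.1]
shift after turn [14.24  2.03 12.18] now-frame [14.2   2.04 12.22] turn y -0.03 q6 -1.66
```

Call:
{"name": "drive_tool", "arguments": {
  "motion": [
    [[0.9,0,0.75],[0,0,0],-1],
    [[0.9,0,0.75],[0,0,0],-1],
    [[0.9,0,0.75],[0,0,0],-1],
    [[0.9,0,0.75],[0,0,0],-1],
    [[0.9,0,0.75],[0,0,0],-1],
    [[0.9,0,0.75],[0,0,0],-1],
    [[0.9,0,0.75],[0,0,0],-1],
    [[0.9,0,0.75],[0,0,0],-1],
    [[0.9,0,0.75],[0,0,0],-1],
    [[0.9,0,0.75],[0,0,0],-1],
    [[0.9,0,0.75],[0,0,0],-1],
    [[0.9,0,0.75],[0,0,0],-1]
  ]
}}

```text
time: 3.25
tool_pos: [0.3628, -0.3314, 0.2512]
tool_rot: [0.703, -0.703, -0.072, 0.072]
contact_force: [0.5, 0.6, 0.4]
gripper_width: 1.003
```

Call:
{"name": "drive_tool", "arguments": {
  "motion": [
    [[0.9,0,0.8],[0,0,0],-1],
    [[0.9,0,0.8],[0,0,0],-1],
    [[0.9,0,0.8],[0,0,0],-1],
    [[0.7,0.5,0.8],[0,0,0],-1],
    [[0,0.5,0.02],[0,0,0],-1],
    [[0,0,0],[0,0,0],-1],
    [[0,0,0],[0,0,0],-1]
  ]
}}

```text
time: 3.95
tool_pos: [0.4284, -0.2367, 0.2258]
tool_rot: [0.704, -0.703, -0.072, 0.073]
contact_force: [-0.4, -0.4, 0.0]
gripper_width: 1.001
```

```bash
python3 go.py .429 -.236 .115 12; cat >> h.py <<'E'
def wrist(tag=None):
    from plant import manip
    from scipy.spatial.transform import Rotation as R
    s=manip.state();f=manip.grab_frame("wrist");T=np.eye(4);T[:3,:3]=R.from_quat(s["tool_rot"],scalar_first=True).as_matrix();T[:3,3]=s["tool_pos"]
    f["world_from_camera"]=T@f["T_tool_cam"]
    if tag:cv2.imwrite(f"pics/{tag}.png",f["img"]);np.savez(f"{tag}.npz",**f)
    return f
E
python3 -c "
from h import *
f=wrist('w1');W=cloud(f)
m=(W[...,2]>.13)&(W[...,2]<.15);v,u=np.nonzero(m);print(len(u),rect(W[m]),np.median(W[m][:,2]),u.mean(),v.mean())"
```

```text
t 3.95 pos [ 0.4284 -0.2367  0.2258] yaw 11.77 tilt 0.07 w 1.001 F [-0.4 -0.4  0. ]
shift after turn [0.03 4.43 0.02] now-frame [0.03 4.43 0.02] turn y -0.05 q6 -0.86
908 (array([ 429.1, -235.5]), array([20.8, 20.6]), 'long axis deg', 12.7) 0.13746576031732974 315.09140969162996 241.67070484581498
```

View pics/w1.png

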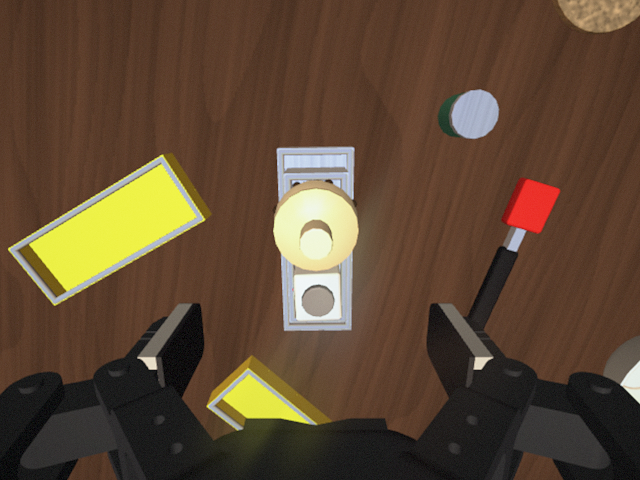

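In the wrist view the knob top is at (315,242), which gives (.4291,-.2355) at height .137. The pans lie square to the jaws. Lowering and gripping.

Call:
{"name": "drive_tool", "arguments": {
  "motion": [
    [[0,0.9,0.04],[0,0,0],-1],
    [[0,0.9,0],[0,0,0],-1],
    [[0,0.9,0],[0,0,0],-1],
    [[0,0.9,0],[0,0,0],-1],
    [[0,0.5,0],[0,0,0],-1],
    [[0,0.25,0],[0,0,0],-1],
    [[0,0,0],[0,0,0],1],
    [[0,0,0],[0,0,0],1],
    [[0,0,0],[0,0,0],1],
    [[0,0,0],[0,0,0],1],
    [[0,0,0],[0,0,0],1],
    [[0,0,0],[0,0,0],1]
  ]
}}

```text
time: 5.2
tool_pos: [0.4293, -0.2358, 0.1187]
tool_rot: [-0.703, 0.704, 0.073, -0.073]
contact_force: [-1.1, 0.8, 4.5]
gripper_width: 0.23
```

Call:
{"name": "drive_tool", "arguments": {
  "motion": [
    [[0,0,0],[0,0,0],1],
    [[0,0,0],[0,0,0],1],
    [[0,-0.2,0],[0,0,0],1],
    [[0,-0.5,0],[0,0,0],1],
    [[0,-0.7,0],[0,0,0],1],
    [[0,-0.8,0],[0,0,0],1],
    [[0,-0.8,0],[0,0,0],1],
    [[0,-0.7,0],[0,0,0],1],
    [[0,-0.3,0],[0,0,0],1],
    [[0,0,0],[0,0,0],1]
  ]
}}

```text
time: 6.2
tool_pos: [0.4292, -0.2356, 0.2189]
tool_rot: [-0.703, 0.704, 0.074, -0.072]
contact_force: [-0.4, 0.3, -2.5]
gripper_width: 0.23
```

```bash
python3 go.py .626 .002 .215 12; python3 -c "
from h import *
f=wrist('w2')"
```

```text
t 6.2 pos [ 0.4292 -0.2356  0.2189] yaw 11.84 tilt 0.13 w 0.23 F [-0.4  0.3 -2.5]
shift after turn [9.68 0.16 7.66] now-frame [9.65 0.16 7.69] turn y -0.03 q6 -0.86
```

View pics/w2.png

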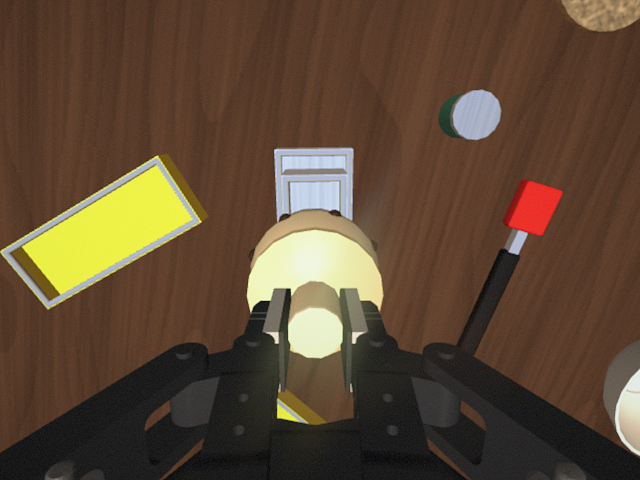

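The keeper hangs upright from the knob and the weight reads 2.5 N. Carrying it to the cork.

Call:
{"name": "drive_tool", "arguments": {
  "motion": [
    [[0.3,0,0.25],[0,0,0],1],
    [[0.6,0,0.45],[0,0,0],1],
    [[0.8,0,0.65],[0,0,0],1],
    [[0.8,0,0.65],[0,0,0],1],
    [[0.8,0,0.65],[0,0,0],1],
    [[0.8,0,0.65],[0,0,0],1],
    [[0.8,0,0.65],[0,0,0],1],
    [[0.8,0,0.65],[0,0,0],1],
    [[0.8,0,0.65],[0,0,0],1],
    [[0.8,0,0.65],[0,0,0],1],
    [[0.8,0,0.65],[0,0,0],1],
    [[0.7,0,0.55],[0,0,0],1]
  ]
}}

```text
time: 7.45
tool_pos: [0.6077, -0.0144, 0.2156]
tool_rot: [0.704, -0.703, -0.072, 0.074]
contact_force: [-0.4, -0.7, -2.6]
gripper_width: 0.235
```

Call:
{"name": "drive_tool", "arguments": {
  "motion": [
    [[0.5,0,0.35],[0,0,0],1],
    [[0.3,0,0.2],[0,0,0],1],
    [[0,0,0],[0,0,0],1],
    [[0,0,0],[0,0,0],1]
  ]
}}

```text
time: 7.85
tool_pos: [0.624, 0.0008, 0.2171]
tool_rot: [-0.703, 0.703, 0.072, -0.073]
contact_force: [0.1, 0.0, -2.1]
gripper_width: 0.232
```

```bash
python3 go.py .626 .002 .120 12; python3 -c "
from h import *
f=wrist('w3');W=cloud(f)
m=(W[...,2]>.003)&(W[...,2]<.02)&(np.hypot(W[...,0]-.626,W[...,1]-.002)<.052);print(m.sum(),rect(W[m]),np.median(W[m][:,2]))
import cv2
P=W[m][:,:2]
i=cv2.minEnclosingCircle((P*1000).astype(np.float32));print(i)"
```

```text
t 7.85 pos [0.624  0.0008 0.2171] yaw 11.82 tilt 0.06 w 0.232 F [ 0.1  0.  -2.1]
shift after turn [0.09 3.89 0.03] now-frame [0.09 3.89 0.03] turn y -0.04 q6 -0.32
4474 (array([623.4,  15.2]), array([88.9, 63.5]), 'long axis deg', 10.1) 0.0076018308473547735
((625.65087890625, 2.468043088912964), 44.84710693359375)
```

View pics/w3.png

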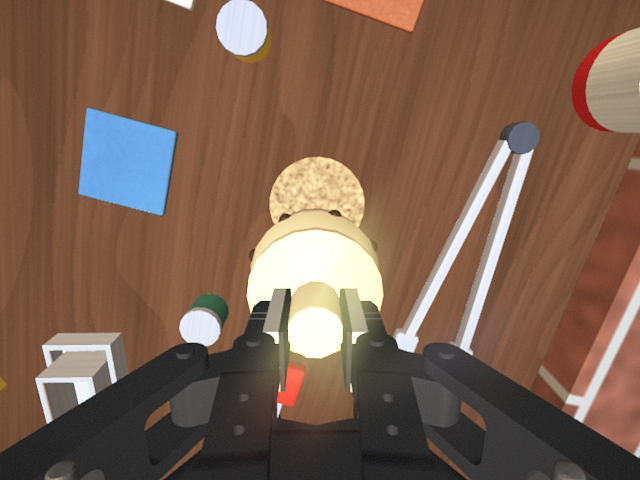

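The cork under the keeper fits a circle at (.6257,.0025) with r 44.8. Shift slightly and lower slowly.

Call:
{"name": "drive_tool", "arguments": {
  "motion": [
    [[0.08,0.4,0.05],[0,0,0],1],
    [[0,0.7,0],[0,0,0],1],
    [[0,0.8,0],[0,0,0],1],
    [[0,0.8,0],[0,0,0],1],
    [[0,0.5,0],[0,0,0],1],
    [[0,0.25,0],[0,0,0],1],
    [[0,0.12,0],[0,0,0],1],
    [[0,0.06,0],[0,0,0],1],
    [[0,0,0],[0,0,0],1],
    [[0,0,0],[0,0,0],1]
  ]
}}

```text
time: 8.9
tool_pos: [0.6268, 0.0027, 0.1279]
tool_rot: [-0.703, 0.703, 0.074, -0.072]
contact_force: [-0.7, 0.8, -2.5]
gripper_width: 0.233
```

```bash
python3 go.py .626 .002 .1187 12
```

```text
t 8.9 pos [0.6268 0.0027 0.1279] yaw 11.84 tilt 0.1 w 0.233 F [-0.7  0.8 -2.5]
shift after turn [-0.04  0.37 -0.02] now-frame [-0.04  0.37 -0.02] turn y -0.03 q6 -0.32
```

Call:
{"name": "drive_tool", "arguments": {
  "motion": [
    [[0,0.1,0],[0,0,0],1],
    [[0,0.08,0],[0,0,0],1],
    [[0,0.08,0],[0,0,0],1],
    [[0,0.06,0],[0,0,0],1],
    [[0,0,0],[0,0,0],1],
    [[0,0,0],[0,0,0],1]
  ]
}}

```text
time: 9.5
tool_pos: [0.6262, 0.0027, 0.1188]
tool_rot: [-0.703, 0.703, 0.073, -0.073]
contact_force: [-0.2, -0.1, -1.9]
gripper_width: 0.232
```

Call:
{"name": "drive_tool", "arguments": {
  "motion": [
    [[0,0.04,0],[0,0,0],1],
    [[0,0,0],[0,0,0],1],
    [[0,0,0],[0,0,0],1]
  ]
}}

```text
time: 9.8
tool_pos: [0.6265, 0.0026, 0.1188]
tool_rot: [-0.703, 0.703, 0.073, -0.073]
contact_force: [-2.3, 0.4, 4.6]
gripper_width: 0.231
```

Contact at 4.6 N. Opening the jaws and rising.

Call:
{"name": "drive_tool", "arguments": {
  "motion": [
    [[0,0,0],[0,0,0],0.3],
    [[0,0,0],[0,0,0],0.0],
    [[0,0,0],[0,0,0],-1],
    [[0,0,0],[0,0,0],-1],
    [[0,0,0],[0,0,0],-1],
    [[0,0,0],[0,0,0],-1],
    [[0,-0.3,0],[0,0,0],-1],
    [[0,-0.6,0],[0,0,0],-1],
    [[0,-0.8,0],[0,0,0],-1],
    [[0,-0.8,0],[0,0,0],-1],
    [[0,-0.8,0],[0,0,0],-1],
    [[0,-0.8,0],[0,0,0],-1]
  ]
}}

```text
time: 11.0
tool_pos: [0.6265, 0.0027, 0.223]
tool_rot: [-0.703, 0.703, 0.074, -0.072]
contact_force: [-0.1, 0.1, -0.3]
gripper_width: 0.999
```

```bash
python3 -c "
from h import *
f=wrist('w4');W=cloud(f)
m=(W[...,2]>.13)&(W[...,2]<.15)&(np.hypot(W[...,0]-.626,W[...,1]-.002)<.05);print(m.sum(),rect(W[m]),np.median(W[m][:,2]))
m=(W[...,2]>.003)&(W[...,2]<.02)&(np.hypot(W[...,0]-.626,W[...,1]-.002)<.052);print(cv2.minEnclosingCircle((W[m][:,:2]*1000).astype(np.float32)))
from plant import manip
f=manip.grab_frame('top');W=cloud(f);np.savez('top1.npz',**f)
m=(W[...,2]>.055)&(W[...,2]<.09)&(np.hypot(W[...,0]-.444,W[...,1]+.3)<.05);print('timer',m.sum(),rect(W[m]))
"; python3 go.py .444 -.301 .13 12
```

```text
935 (array([626.6,   2.9]), array([20.8, 21.1]), 'long axis deg', 157.1) 0.13743381616624514
((625.564453125, 2.6648526191711426), 44.79988479614258)
timer 525 (array([ 443.8, -298.2]), array([49.6, 68.9]), 'long axis deg', 102.9)
t 11.1 pos [0.6285 0.0025 0.2261] yaw 11.84 tilt 0.51 w 1.003 F [1.2 0.3 0.1]
shift after turn [ -9.74   3.85 -10.34] now-frame [ -9.75   3.79 -10.36] turn y -0.03 q6 -0.32
```

The keeper stands centred within 1 mm. Now the timer.

Call:
{"name": "drive_tool", "arguments": {
  "motion": [
    [[-0.4,0,-0.4],[0,0,0],-1],
    [[-0.8,0,-0.85],[0,0,0],-1],
    [[-0.8,0,-0.85],[0,0,0],-1],
    [[-0.8,0,-0.85],[0,0,0],-1],
    [[-0.8,0,-0.85],[0,0,0],-1],
    [[-0.8,0,-0.85],[0,0,0],-1],
    [[-0.8,0,-0.85],[0,0,0],-1],
    [[-0.8,0,-0.85],[0,0,0],-1],
    [[-0.8,0,-0.85],[0,0,0],-1],
    [[-0.8,0,-0.85],[0,0,0],-1],
    [[-0.8,0,-0.85],[0,0,0],-1],
    [[-0.8,0.5,-0.85],[0,0,0],-1]
  ]
}}

```text
time: 12.3
tool_pos: [0.4498, -0.2846, 0.208]
tool_rot: [-0.703, 0.704, 0.073, -0.073]
contact_force: [0.8, -0.4, -0.0]
gripper_width: 1.0
```

Call:
{"name": "drive_tool", "arguments": {
  "motion": [
    [[-0.4,0.6,-0.45],[0,0,0],-1],
    [[-0.1,0.6,-0.1],[0,0,0],-1],
    [[0,0.6,0],[0,0,0],-1],
    [[0,0,0],[0,0,0],-1],
    [[0,0,0],[0,0,0],-1]
  ]
}}

```text
time: 12.8
tool_pos: [0.4418, -0.2979, 0.1619]
tool_rot: [0.704, -0.703, -0.073, 0.074]
contact_force: [0.7, -0.6, 1.0]
gripper_width: 0.998
```

```bash
python3 go.py .444 -.301 .054 12;python3 -c "
from h import *
f=wrist('w5');W=cloud(f)
g=np.hypot(W[...,0]-.444,W[...,1]+.3)<.05
m=(W[...,2]>.066)&(W[...,2]<.085)&g;print('timer',m.sum(),rect(W[m]))
m=(W[...,2]>.076)&(W[...,2]<.085)&g;print('button',m.sum(),rect(W[m]),np.median(W[m][:,2]))
g=np.hypot(W[...,0]-.437,W[...,1]+.27)<.12
m=(W[...,2]>.045)&(W[...,2]<.055)&g;print('small',m.sum(),rect(W[m]),np.median(W[m][:,2]))
m=(W[...,2]>.016)&(W[...,2]<.03)&g;print('large',m.sum(),rect(W[m]),np.median(W[m][:,2]))
"
```

```text
t 12.8 pos [ 0.4418 -0.2979  0.1619] yaw 11.92 tilt 0.1 w 0.998 F [ 0.7 -0.6  1. ]
shift after turn [ 0.06  4.32 -0.14] now-frame [ 0.06  4.32 -0.15] turn y -0.02 q6 -0.94
timer 3974 (array([ 444.8, -302.4]), array([40. , 44.1]), 'long axis deg', 103.9)
button 1440 (array([ 444.9, -302.5]), array([26.9, 27.3]), 'long axis deg', 116.1) 0.07951796936359128
small 4838 (array([ 437.5, -269.4]), array([ 54.1, 138.6]), 'long axis deg', 102.7) 0.05017694083426191
large 5320 (array([ 396. , -280.8]), array([152.9, 180.8]), 'long axis deg', 102.5) 0.02408212480701552
```

View pics/w5.png

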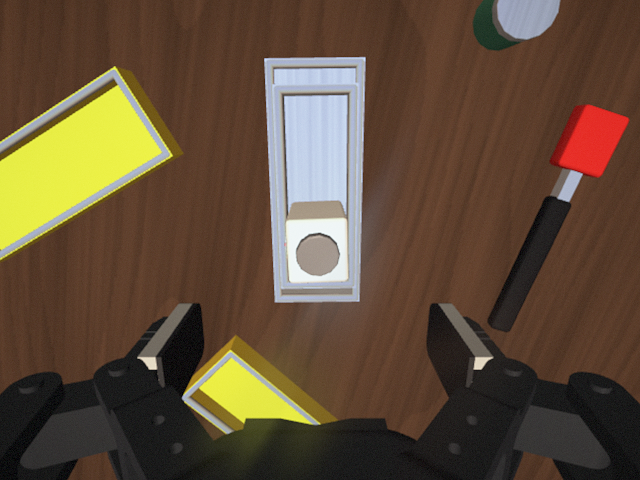

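The wrist view shows the timer at (318,250), measuring (.4448,-.3024) with size 40×44, standing in the small pan. The small pan is at (.4375,-.2694), axis 102.7°, rim .050.

Call:
{"name": "drive_tool", "arguments": {
  "motion": [
    [[0.08,0.5,-0.2],[0,-0.2,0],-1],
    [[0,0.8,0],[0,0,0],-1],
    [[0,0.9,0],[0,0,0],-1],
    [[0,0.9,0],[0,0,0],-1],
    [[0,0.7,0],[0,0,0],-1],
    [[0,0.4,0],[0,0,0],-1],
    [[0,0.1,0],[0,0,0],-1],
    [[0,0,0],[0,0,0],1],
    [[0,0,0],[0,0,0],1],
    [[0,0,0],[0,0,0],1],
    [[0,0,0],[0,0,0],1],
    [[0,0,0],[0,0,0],1]
  ]
}}

```text
time: 14.05
tool_pos: [0.4454, -0.3045, 0.0569]
tool_rot: [-0.702, 0.704, 0.08, -0.078]
contact_force: [-0.5, -0.7, 4.9]
gripper_width: 0.453
```

Call:
{"name": "drive_tool", "arguments": {
  "motion": [
    [[0,0,0],[0,0,0],1],
    [[0,0,0],[0,0,0],1],
    [[0,-0.2,0],[0,0,0],1],
    [[0,-0.4,0],[0,0,0],1],
    [[0,-0.6,0],[0,0,0],1],
    [[0,-0.8,0],[0,0,0],1],
    [[0,-0.8,0],[0,0,0],1],
    [[0,-0.6,0],[0,0,0],1],
    [[0,-0.4,0],[0,0,0],1],
    [[0,0,0],[0,0,0],1],
    [[0,0,0],[0,0,0],1]
  ]
}}

```text
time: 15.15
tool_pos: [0.4444, -0.3033, 0.1499]
tool_rot: [0.703, -0.703, -0.079, 0.079]
contact_force: [0.1, 0.3, -1.4]
gripper_width: 0.454
```

```bash
python3 go.py .448 .004 .145 13; python3 -c "
from h import *
f=wrist('w6');W=cloud(f)
g=np.hypot(W[...,0]-.437,W[...,1]+.27)<.12
m=(W[...,2]>.045)&(W[...,2]<.055)&g;print('small',m.sum(),rect(W[m]))"
```

```text
t 15.15 pos [ 0.4444 -0.3033  0.1499] yaw 12.84 tilt 0.04 w 0.454 F [ 0.1  0.3 -1.4]
shift after turn [ 2.91  0.2  11.94] now-frame [ 2.87  0.2  11.95] turn y -0.03 q6 -0.96
small 3927 (array([ 433.6, -252. ]), array([ 54.2, 102.8]), 'long axis deg', 102.8)
```

View pics/w6.png

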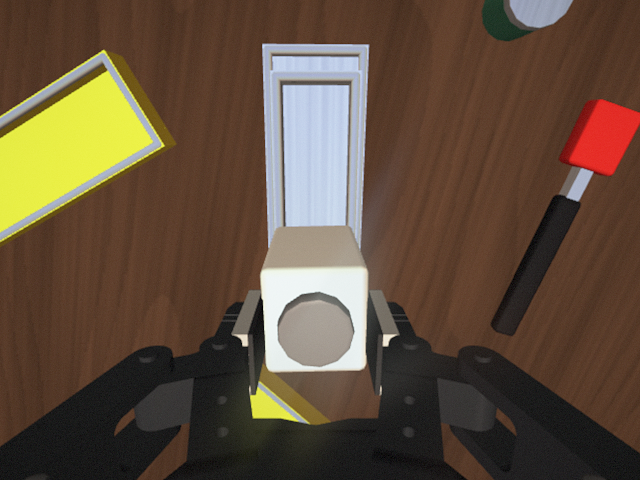

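The timer is held upright and the pan is undisturbed. Carrying it to the blue tile.

Call:
{"name": "drive_tool", "arguments": {
  "motion": [
    [[0.1,0,0.4],[0,0,0],1],
    [[0.2,0,0.8],[0,0,0],1],
    [[0.24,0,1],[0,0,0],1],
    [[0.24,0,1],[0,0,0],1],
    [[0.24,0,1],[0,0,0],1],
    [[0.24,0,1],[0,0,0],1],
    [[0.24,0,1],[0,0,0],1],
    [[0.24,0,1],[0,0,0],1],
    [[0.24,0,1],[0,0,0],1],
    [[0.24,0,1],[0,0,0],1],
    [[0.24,0,1],[0,0,0],1],
    [[0.24,0,1],[0,0,0],1]
  ]
}}

```text
time: 16.4
tool_pos: [0.4472, -0.0138, 0.1493]
tool_rot: [0.703, -0.702, -0.079, 0.08]
contact_force: [0.1, 0.1, -0.9]
gripper_width: 0.449
```

Call:
{"name": "drive_tool", "arguments": {
  "motion": [
    [[0.15,0.3,0.5],[0,0,0],1],
    [[0.06,0.4,0.24],[0,0,0],1],
    [[0,0,0],[0,0,0],1],
    [[0,0,0],[0,0,0],1]
  ]
}}

```text
time: 16.8
tool_pos: [0.4486, 0.0032, 0.1318]
tool_rot: [0.703, -0.703, -0.078, 0.08]
contact_force: [0.5, 0.0, -0.4]
gripper_width: 0.45
```

```bash
python3 go.py .448 .004 .057 13; python3 -c "
from h import *
f=wrist('w7')
h=cv2.cvtColor(f['img'],cv2.COLOR_BGR2HSV);v,u=np.nonzero(cv2.morphologyEx(cv2.inRange(h,(100,100,60),(125,255,255)),cv2.MORPH_OPEN,np.ones((3,3))));P=ray(f,np.c_[u,v],.008)
k=np.hypot(P[:,0]-.448,P[:,1]-.004)<.065;print(k.sum(),rect(P[k]),P[k].max(0),P[k].min(0));W=cloud(f)[v[k],u[k],2];print(np.nanmedian(W))"
```

```text
t 16.8 pos [0.4486 0.0032 0.1318] yaw 12.81 tilt 0.12 w 0.45 F [ 0.5  0.  -0.4]
shift after turn [-0.02  2.99  0.04] now-frame [-0.01  2.99  0.03] turn y -0.04 q6 -0.38
6741 (array([447.3,   4.7]), array([78.8, 78.4]), 'long axis deg', 86.7) [0.48848689 0.0460149  0.008     ] [ 0.40603826 -0.03273405  0.008     ]
0.007654160523846487
```

View pics/w7.png

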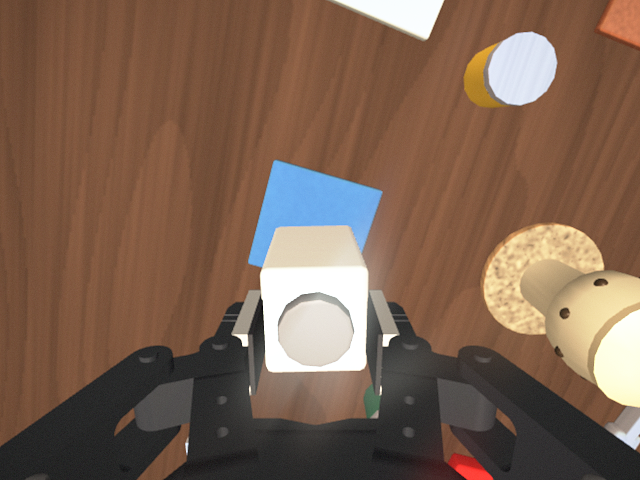

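The tile is at (.4475,.0045), so the timer is about 1.5 mm off. Lowering.

Call:
{"name": "drive_tool", "arguments": {
  "motion": [
    [[-0.02,0.5,0.05],[0,0,0],1],
    [[0,0.7,0],[0,0,0],1],
    [[0,0.7,0],[0,0,0],1],
    [[0,0.45,0],[0,0,0],1],
    [[0,0.25,0],[0,0,0],1],
    [[0,0.12,0],[0,0,0],1],
    [[0,0.06,0],[0,0,0],1],
    [[0,0.06,0],[0,0,0],1],
    [[0,0,0],[0,0,0],1],
    [[0,0,0],[0,0,0],1]
  ]
}}

```text
time: 17.85
tool_pos: [0.4488, 0.0048, 0.0623]
tool_rot: [-0.703, 0.703, 0.079, -0.079]
contact_force: [-0.5, 0.1, -0.4]
gripper_width: 0.451
```

Call:
{"name": "drive_tool", "arguments": {
  "motion": [
    [[0,0.08,0],[0,0,0],1],
    [[0,0.06,0],[0,0,0],1],
    [[0,0.04,0],[0,0,0],1],
    [[0,0.04,0],[0,0,0],1],
    [[0,0,0],[0,0,0],1],
    [[0,0,0],[0,0,0],1]
  ]
}}

```text
time: 18.45
tool_pos: [0.4484, 0.0048, 0.0569]
tool_rot: [0.703, -0.703, -0.079, 0.079]
contact_force: [-4.0, 0.6, 5.7]
gripper_width: 0.452
```

Call:
{"name": "drive_tool", "arguments": {
  "motion": [
    [[0,0,0],[0,0,0],0.0],
    [[0,0,0],[0,0,0],-1],
    [[0,0,0],[0,0,0],-1],
    [[0,0,0],[0,0,0],-1],
    [[0,0,0],[0,0,0],-1],
    [[0,0,0],[0,0,0],-1],
    [[0,-0.4,0],[0,0,0],-1],
    [[0,-0.8,0],[0,0,0],-1],
    [[0,-0.9,0],[0,0,0],-1],
    [[0,-0.9,0],[0,0,0],-1],
    [[0,-0.9,0],[0,0,0],-1],
    [[0,0,0],[0,0,0],-1]
  ]
}}

```text
time: 19.65
tool_pos: [0.451, 0.0044, 0.1585]
tool_rot: [-0.702, 0.703, 0.082, -0.076]
contact_force: [-0.3, 1.0, 0.4]
gripper_width: 1.002
```

```bash
python3 go.py .4375 -.2694 .15 12.7; python3 -c "
from h import *
f=wrist('w8');W=cloud(f);g=np.hypot(W[...,0]-.448,W[...,1]-.004)<.05
m=(W[...,2]>.066)&(W[...,2]<.09)&g;print('timer',m.sum(),rect(W[m]))
m=(W[...,2]>.076)&(W[...,2]<.09)&g;print('button',m.sum(),rect(W[m]),np.median(W[m][:,2]))"
```

```text
t 19.65 pos [0.451  0.0044 0.1585] yaw 12.84 tilt 0.47 w 1.002 F [-0.3  1.   0.4]
shift after turn [ -2.93   0.34 -10.57] now-frame [ -2.96   0.35 -10.56] turn y 0.03 q6 -0.38
timer 4214 (array([448.1,   6.2]), array([40. , 44.5]), 'long axis deg', 103.9)
button 1531 (array([447.9,   6.4]), array([27.4, 26.9]), 'long axis deg', 43.6) 0.07952857800440175
```

The timer stands about 2 mm from centre. Next is the small pan.

Call:
{"name": "drive_tool", "arguments": {
  "motion": [
    [[-0.12,0,-0.45],[0,0,0],-1],
    [[-0.25,0,-0.92],[0,0,0],-1],
    [[-0.25,0,-0.92],[0,0,0],-1],
    [[-0.25,0,-0.92],[0,0,0],-1],
    [[-0.25,0,-0.92],[0,0,0],-1],
    [[-0.25,0,-0.92],[0,0,0],-1],
    [[-0.25,0,-0.92],[0,0,0],-1],
    [[-0.25,0,-0.92],[0,0,0],-1],
    [[-0.25,0,-0.92],[0,0,0],-1],
    [[-0.25,0,-0.92],[0,0,0],-1],
    [[-0.25,0,-0.92],[0,0,0],-1],
    [[-0.25,0,-0.92],[0,0,0],-1]
  ]
}}

```text
time: 20.9
tool_pos: [0.4357, -0.2698, 0.1518]
tool_rot: [0.703, -0.702, -0.078, 0.08]
contact_force: [-0.1, -0.0, 0.3]
gripper_width: 0.999
```

Call:
{"name": "drive_tool", "arguments": {
  "motion": [
    [[0,0.2,0],[0,0,0],-1],
    [[0,0,0],[0,0,0],-1],
    [[0,0,0],[0,0,0],-1]
  ]
}}

```text
time: 21.2
tool_pos: [0.4364, -0.2679, 0.1474]
tool_rot: [0.703, -0.702, -0.079, 0.08]
contact_force: [-0.1, -0.1, 0.3]
gripper_width: 0.997
```

```bash
python3 -c "
from h import *
f=wrist('w9');W=cloud(f)
g=np.hypot(W[...,0]-.437,W[...,1]+.27)<.11
m=(W[...,2]>.045)&(W[...,2]<.055)&g;print('small',m.sum(),rect(W[m]),np.median(W[m][:,2]))
m=((W[...,2]>.018)&(W[...,2]<.03)&g).astype(np.uint8);k,l,st,_=cv2.connectedComponentsWithStats(m)
for i in range(1,k):
  if st[i,4]>300:print('large?',st[i],rect(W[l==i]))
"; python3 go.py .4375 -.2694 .033 12.7
```

```text
small 5097 (array([ 437.5, -269.4]), array([ 54.3, 138.6]), 'long axis deg', 102.8) 0.0501002512269732
large? [ 264  104  103  241 4410] (array([ 437.3, -271.8]), array([ 68.2, 180.8]), 'long axis deg', 102.5)
large? [285 292  60  27 471] (array([ 449.8, -330.9]), array([15.1, 48.4]), 'long axis deg', 178.3)
t 21.25 pos [ 0.4367 -0.2679  0.1479] yaw 12.88 tilt 0.1 w 0.996 F [-0.2 -0.1  0.2]
shift after turn [ 0.02  4.6  -0.07] now-frame [ 0.02  4.6  -0.07] turn y 0.04 q6 -0.92
```

Call:
{"name": "drive_tool", "arguments": {
  "motion": [
    [[0.02,0.6,-0.06],[0,0,0],-1],
    [[0,0.9,0],[0,0,0],-1],
    [[0,0.9,0],[0,0,0],-1],
    [[0,0.9,0],[0,0,0],-1],
    [[0,0.8,0],[0,0,0],-1],
    [[0,0.4,0],[0,0,0],-1],
    [[0,0.1,0],[0,0,0],-1],
    [[0,0,0],[0,0,0],1],
    [[0,0,0],[0,0,0],1],
    [[0,0,0],[0,0,0],1],
    [[0,0,0],[0,0,0],1],
    [[0,0,0],[0,0,0],1]
  ]
}}

```text
time: 22.45
tool_pos: [0.4391, -0.2711, 0.0355]
tool_rot: [-0.702, 0.703, 0.08, -0.078]
contact_force: [-1.0, -0.2, 6.6]
gripper_width: 0.617
```

Call:
{"name": "drive_tool", "arguments": {
  "motion": [
    [[0,0,0],[0,0,0],1],
    [[0,-0.1,0],[0,0,0],1],
    [[0,-0.2,0],[0,0,0],1],
    [[0,-0.4,0],[0,0,0],1],
    [[0,-0.6,0],[0,0,0],1],
    [[0,-0.8,0],[0,0,0],1],
    [[0,-0.8,0],[0,0,0],1],
    [[0,-0.6,0],[0,0,0],1],
    [[0,-0.3,0],[0,0,0],1],
    [[0,0,0],[0,0,0],1]
  ]
}}

```text
time: 23.45
tool_pos: [0.4387, -0.2707, 0.1305]
tool_rot: [-0.702, 0.703, 0.08, -0.078]
contact_force: [0.6, -0.4, -2.0]
gripper_width: 0.607
```

```bash
python3 -c "
from h import *
f=wrist('w10');W=cloud(f)
g=np.hypot(W[...,0]-.437,W[...,1]+.27)<.11
m=((W[...,2]>.005)&(W[...,2]<.03)&g);print('large',rect(W[m]))
m=((W[...,2]>.12)&(W[...,2]<.15)&g);print('small',rect(W[m]),np.median(W[m][:,2]))
";python3 go.py .6415 .2455 .135 -6
```

```text
large (array([ 383.5, -214.8]), array([154.2,  38.9]), 'long axis deg', 31.0)
small (array([ 438.5, -267.5]), array([ 80.1, 134.9]), 'long axis deg', 102.8) 0.1449612899363154
t 23.5 pos [ 0.4381 -0.2702  0.1292] yaw 12.84 tilt 0.04 w 0.612 F [-0.5  0.6 -2.4]
shift after turn [ 5.93 -0.23 21.37] now-frame [12.52 -0.24 18.31] turn y 3.77 q6 -0.92
```

View pics/w10.png

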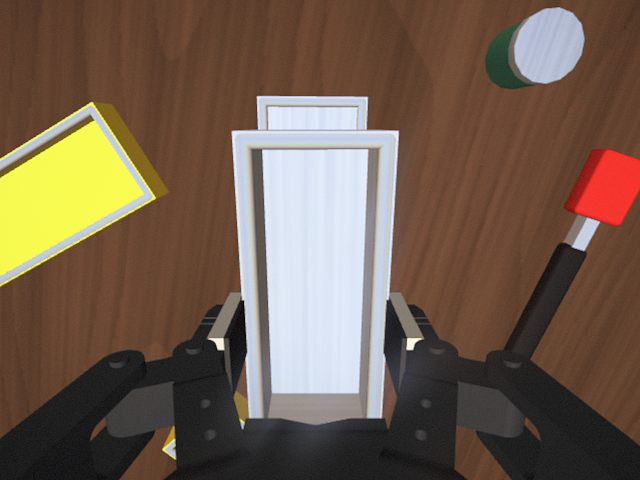

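The small pan is lifted clean and the large pan stays where it was. I'll rise above the keeper's height, turn to -6°, and carry it to the terracotta.

Call:
{"name": "drive_tool", "arguments": {
  "motion": [
    [[0,-0.4,0],[0,0.5,0],1],
    [[0,-0.7,0],[0,0.9,0],1],
    [[0,-0.9,0],[0,0.9,0],1],
    [[0,-0.9,0],[0,0.9,0],1],
    [[0,-0.5,0],[0,0.57,0],1],
    [[0.1,0,0.4],[0,0,0],1],
    [[0.2,0,0.75],[0,0,0],1],
    [[0.28,0,1],[0,0,0],1],
    [[0.28,0,1],[0,0,0],1],
    [[0.28,0,1],[0,0,0],1],
    [[0.28,0,1],[0,0,0],1],
    [[0.28,0,1],[0,0,0],1]
  ]
}}

```text
time: 24.7
tool_pos: [0.4956, -0.1196, 0.2113]
tool_rot: [0.707, -0.706, 0.038, -0.035]
contact_force: [0.6, -0.5, -1.1]
gripper_width: 0.61
```

Call:
{"name": "drive_tool", "arguments": {
  "motion": [
    [[0.28,0,1],[0,0,0],1],
    [[0.28,0,1],[0,0,0],1],
    [[0.28,0,1],[0,0,0],1],
    [[0.28,0,1],[0,0,0],1],
    [[0.28,0,1],[0,0,0],1],
    [[0.28,0,1],[0,0,0],1],
    [[0.28,0,1],[0,0,0],1],
    [[0.28,0,1],[0,0,0],1],
    [[0.28,0,1],[0,0,0],1],
    [[0.28,0,1],[0,0,0],1],
    [[0.28,0,1],[0,0,0],1],
    [[0.28,0,1],[0,0,0],1]
  ]
}}

```text
time: 25.9
tool_pos: [0.6101, 0.1695, 0.2108]
tool_rot: [-0.706, 0.706, -0.038, 0.035]
contact_force: [0.5, -0.3, -2.0]
gripper_width: 0.612
```

```bash
python3 go.py .6415 .2455 .135 -6
```

```text
t 25.9 pos [0.6101 0.1695 0.2108] yaw -5.91 tilt 0.25 w 0.612 F [ 0.5 -0.3 -2. ]
shift after turn [0.93 3.03 3.15] now-frame [0.95 3.03 3.15] turn y 0.02 q6 0.26
```

Call:
{"name": "drive_tool", "arguments": {
  "motion": [
    [[0.28,0.2,0.9],[0,0,0],1],
    [[0.28,0.6,0.9],[0,0,0],1],
    [[0.2,0.8,0.6],[0,0,0],1],
    [[0.1,0.8,0.3],[0,0,0],1],
    [[0,0.4,0],[0,0,0],1],
    [[0,0,0],[0,0,0],1],
    [[0,0,0],[0,0,0],1]
  ]
}}

```text
time: 26.6
tool_pos: [0.6395, 0.2321, 0.1436]
tool_rot: [-0.706, 0.706, -0.037, 0.037]
contact_force: [-0.6, -0.3, -0.8]
gripper_width: 0.611
```

```bash
python3 go.py .6415 .2455 .0395 -6; python3 -c "
from h import *
f=wrist('w11');W=cloud(f)
h=cv2.cvtColor(f['img'],cv2.COLOR_BGR2HSV);v,u=np.nonzero(cv2.morphologyEx(cv2.inRange(h,(3,150,110),(14,255,255)),cv2.MORPH_OPEN,np.ones((3,3))));P=ray(f,np.c_[u,v],.008)
print(len(u),rect(P),np.nanmedian(W[v,u,2]))
z=W[...,2];m=(z>.115)&(z<.135)&(np.hypot(W[...,0]-.64,W[...,1]-.25)<.09);print(rect(W[m]),np.median(W[m][:,2]))"
```

```text
t 26.6 pos [0.6395 0.2321 0.1436] yaw -6.04 tilt 0.04 w 0.611 F [-0.6 -0.3 -0.8]
shift after turn [0.02 4.16 0.54] now-frame [0.02 4.16 0.54] turn y -0.01 q6 0.34
139 (array([651.3, 313.5]), array([21.7, 77.2]), 'long axis deg', 173.3) 0.006823972668805467
(array([640.6, 235.3]), array([135.4,  53.7]), 'long axis deg', 84.0) 0.11599668521669695
```

View pics/w11.png

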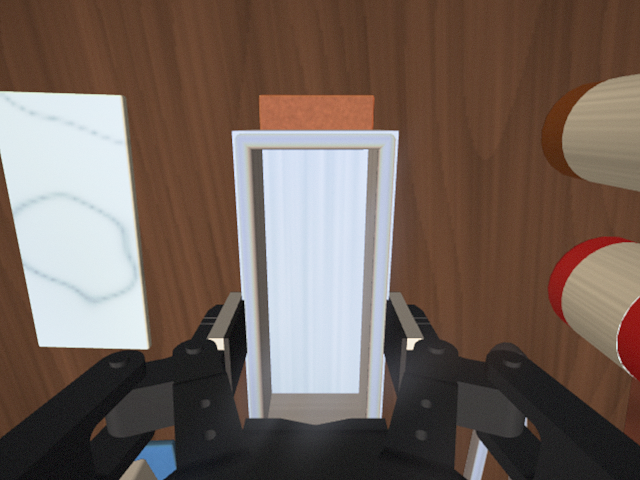

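The pan is parallel to the terracotta tile, whose far edge is at row 95, and needs about 12 mm more along it. Then lower.

Call:
{"name": "drive_tool", "arguments": {
  "motion": [
    [[0.02,0.4,0.25],[0,0,0],1],
    [[0,0.7,0.24],[0,0,0],1],
    [[0,0.8,0],[0,0,0],1],
    [[0,0.8,0],[0,0,0],1],
    [[0,0.6,0],[0,0,0],1],
    [[0,0.4,0],[0,0,0],1],
    [[0,0.2,0],[0,0,0],1],
    [[0,0.1,0],[0,0,0],1],
    [[0,0,0],[0,0,0],1],
    [[0,0,0],[0,0,0],1]
  ]
}}

```text
time: 27.65
tool_pos: [0.6423, 0.245, 0.0449]
tool_rot: [0.706, -0.706, 0.037, -0.038]
contact_force: [1.0, 0.5, -1.7]
gripper_width: 0.614
```

Call:
{"name": "drive_tool", "arguments": {
  "motion": [
    [[0,0.06,0],[0,0,0],1],
    [[0,0.06,0],[0,0,0],1],
    [[0,0.05,0],[0,0,0],1],
    [[0,0.04,0],[0,0,0],1],
    [[0,0,0],[0,0,0],1],
    [[0,0,0],[0,0,0],1]
  ]
}}

```text
time: 28.25
tool_pos: [0.6417, 0.2449, 0.0396]
tool_rot: [-0.706, 0.706, -0.037, 0.037]
contact_force: [-4.5, -0.9, 5.2]
gripper_width: 0.613
```

Contact at the expected height. Releasing.

Call:
{"name": "drive_tool", "arguments": {
  "motion": [
    [[0,0,0],[0,0,0],-0.3],
    [[0,0,0],[0,0,0],-1],
    [[0,0,0],[0,0,0],-1],
    [[0,0,0],[0,0,0],-1],
    [[0,0,0],[0,0,0],-1],
    [[0,-0.4,0],[0,0,0],-1],
    [[0,-0.8,0],[0,0,0],-1],
    [[0,-1,0],[0,0,0],-1],
    [[0,-1,0],[0,0,0],-1],
    [[0,-1,0],[0,0,0],-1],
    [[0,-1,0],[0,0,0],-1],
    [[0,-1,0],[0,0,0],-1]
  ]
}}

```text
time: 29.45
tool_pos: [0.6416, 0.2449, 0.1956]
tool_rot: [0.706, -0.706, 0.037, -0.037]
contact_force: [-0.2, 1.1, -0.8]
gripper_width: 1.003
```

Call:
{"name": "drive_tool", "arguments": {
  "motion": [
    [[0,-0.5,0],[0,0,0],-1],
    [[0,0,0],[0,0,0],-1],
    [[0,0,0],[0,0,0],-1]
  ]
}}

```text
time: 29.75
tool_pos: [0.6412, 0.2448, 0.2054]
tool_rot: [-0.706, 0.706, -0.037, 0.037]
contact_force: [0.0, 0.7, -0.4]
gripper_width: 1.0
```

```bash
python3 -c "
from h import *
f=wrist('w12');W=cloud(f)
g=np.hypot(W[...,0]-.6415,W[...,1]-.2455)<.11;z=W[...,2]
m=(z>.045)&(z<.06)&g;print('small',m.sum(),rect(W[m]),np.median(W[m][:,2]))
m=((z>.004)&(z<.0105)&g).astype(np.uint8);k,l,st,_=cv2.connectedComponentsWithStats(m)
h=cv2.cvtColor(f['img'],cv2.COLOR_BGR2HSV);c=cv2.morphologyEx(cv2.inRange(h,(3,130,90),(14,255,255)),cv2.MORPH_OPEN,np.ones((3,3)))>0;m=c&(z>.004)&(z<.012)&g;print('terra',m.sum(),rect(W[m]))
s=(cv2.inRange(h,(0,0,170),(179,60,255))>0)&(z>.004)&(z<.012)&(np.hypot(W[...,0]-.457,W[...,1]-.246)<.13);print('marble',s.sum(),rect(W[s]))
from plant import manip
f=manip.grab_frame('top');W=cloud(f);z=W[...,2];g=np.hypot(W[...,0]-.437,W[...,1]+.27)<.11;m=(z>.019)&(z<.03)&g;print('large',rect(W[m]))
cv2.imwrite('pics/top2.png',f['img'])
"; python3 go.py .4373 -.2718 .15 12.5
```

```text
small 3496 (array([642.7, 246.7]), array([137.5,  54.1]), 'long axis deg', 84.0) 0.0541165982381365
terra 3271 (array([642.3, 245.6]), array([159.4,  80.2]), 'long axis deg', 83.8)
marble 20592 (array([459. , 245.9]), array([199.6,  92.6]), 'long axis deg', 82.3)
large (array([ 402.4, -277.8]), array([140.5, 180.2]), 'long axis deg', 102.5)
t 29.85 pos [0.6406 0.2446 0.2038] yaw -6.01 tilt 0.19 w 1.001 F [-0.7 -0.1 -0.2]
shift after turn [-12.41   2.15 -18.41] now-frame [ -5.92   2.2  -21.39] turn y -3.7 q6 0.36
```

The small pan is centred within 1.2 mm and aligned within 0.2°. The marble refines to (.459,.246), axis 82.3°. Going back for the large pan.

Call:
{"name": "drive_tool", "arguments": {
  "motion": [
    [[-0.14,0,-0.5],[0,0,0],-1],
    [[-0.28,0,-1],[0,0,0],-1],
    [[-0.28,0,-1],[0,0,0],-1],
    [[-0.28,0,-1],[0,0,0],-1],
    [[-0.28,0,-1],[0,0,0],-1],
    [[-0.28,0,-1],[0,0,0],-1],
    [[-0.28,0,-1],[0,0,0],-1],
    [[-0.28,0,-1],[0,0,0],-1],
    [[-0.28,0,-1],[0,0,0],-1],
    [[-0.28,0,-1],[0,0,0],-1],
    [[-0.28,0,-1],[0,0,0],-1],
    [[-0.28,0,-1],[0,0,0],-1]
  ]
}}

```text
time: 31.05
tool_pos: [0.5298, -0.034, 0.2049]
tool_rot: [-0.706, 0.706, -0.038, 0.037]
contact_force: [0.4, 0.5, 0.8]
gripper_width: 1.002
```

Call:
{"name": "drive_tool", "arguments": {
  "motion": [
    [[-0.28,0,-1],[0,0,0],-1],
    [[-0.28,0,-1],[0,0,0],-1],
    [[-0.28,0,-1],[0,0,0],-1],
    [[-0.28,0,-1],[0,0,0],-1],
    [[-0.28,0,-1],[0,0,0],-1],
    [[-0.28,0,-1],[0,0,0],-1],
    [[-0.28,0,-1],[0,0,0],-1],
    [[-0.28,0,-1],[0,0,0],-1],
    [[-0.28,0,-1],[0,0,0],-1],
    [[-0.2,0,-0.7],[0,0,0],-1],
    [[0,0,0],[0,0,0],-1],
    [[0,0,0],[0,0,0],-1]
  ]
}}

```text
time: 32.25
tool_pos: [0.4376, -0.2665, 0.2052]
tool_rot: [0.707, -0.706, 0.038, -0.037]
contact_force: [-0.6, 0.0, -0.1]
gripper_width: 0.997
```

Call:
{"name": "drive_tool", "arguments": {
  "motion": [
    [[0,0.3,0],[0,-0.9,0],-1],
    [[0,0.6,0],[0,-0.9,0],-1],
    [[0,0.6,0],[0,-1,0],-1],
    [[0,0.5,0],[0,-0.9,0],-1],
    [[0,0,0],[0,0,0],-1],
    [[0,0,0],[0,0,0],-1]
  ]
}}

```text
time: 32.85
tool_pos: [0.4384, -0.2659, 0.1559]
tool_rot: [0.703, -0.703, -0.077, 0.077]
contact_force: [-0.5, 0.1, 0.5]
gripper_width: 1.001
```

```bash
python3 -c "
from h import *
f=wrist('w13');W=cloud(f)
g=np.hypot(W[...,0]-.437,W[...,1]+.27)<.11
m=((W[...,2]>.018)&(W[...,2]<.03)&g).astype(np.uint8);k,l,st,_=cv2.connectedComponentsWithStats(m)
for i in range(1,k):
  if st[i,4]>300:print('large?',st[i],rect(W[l==i]),np.median(W[l==i][:,2]))
"; python3 go.py .4373 -.2718 .008 12.5
```

```text
large? [ 261  107  100  233 5155] (array([ 437.2, -271.5]), array([ 68.3, 179.6]), 'long axis deg', 102.5) 0.02408960574444574
t 32.9 pos [ 0.4387 -0.2663  0.1566] yaw 12.46 tilt 0.04 w 0.997 F [-0.2  0.   0.8]
shift after turn [-0.1   5.95 -0.2 ] now-frame [-0.11  5.95 -0.2 ] turn y -0.01 q6 -0.91
```

View pics/w13.png

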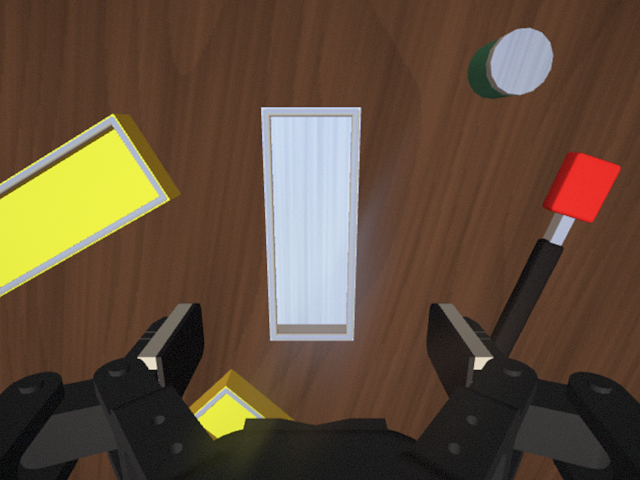

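The grey pan measures 68.3×179.6 at (.4372,-.2715), rim .024, clear of the brush and the yellow pans. Descending.

Call:
{"name": "drive_tool", "arguments": {
  "motion": [
    [[-0.1,0.5,-0.2],[0,0,0],-1],
    [[0,1,0],[0,0,0],-1],
    [[0,1,0],[0,0,0],-1],
    [[0,1,0],[0,0,0],-1],
    [[0,1,0],[0,0,0],-1],
    [[0,0.8,0],[0,0,0],-1],
    [[0,0.4,0],[0,0,0],-1],
    [[0,0.15,0],[0,0,0],-1],
    [[0,0,0],[0,0,0],-1],
    [[0,0,0],[0,0,0],-1]
  ]
}}

```text
time: 33.9
tool_pos: [0.4378, -0.2728, 0.011]
tool_rot: [-0.702, 0.703, 0.077, -0.076]
contact_force: [-0.4, -0.4, 0.0]
gripper_width: 0.997
```

```bash
python3 go.py .4372 -.2715 .008 12.5
```

```text
t 33.9 pos [ 0.4378 -0.2728  0.011 ] yaw 12.48 tilt 0.12 w 0.997 F [-0.4 -0.4  0. ]
shift after turn [-0.01  0.12  0.06] now-frame [-0.01  0.12  0.06] turn y -0.0 q6 -0.92
```

Call:
{"name": "drive_tool", "arguments": {
  "motion": [
    [[0,0.08,0.05],[0,0,0],-1],
    [[0,0,0],[0,0,0],1],
    [[0,0,0],[0,0,0],1],
    [[0,0,0],[0,0,0],1],
    [[0,0,0],[0,0,0],1],
    [[0,0,0],[0,0,0],1],
    [[0,0,0],[0,0,0],1]
  ]
}}

```text
time: 34.6
tool_pos: [0.4375, -0.2714, 0.009]
tool_rot: [-0.702, 0.703, 0.077, -0.077]
contact_force: [-0.4, 1.0, 5.2]
gripper_width: 0.777
```

Call:
{"name": "drive_tool", "arguments": {
  "motion": [
    [[0,-0.1,0],[0,0,0],1],
    [[0,-0.3,0],[0,0,0],1],
    [[0,-0.5,0],[0,0,0],1],
    [[0,-0.8,0],[0,0,0],1],
    [[0,-0.8,0],[0,0,0],1],
    [[0,-0.8,0],[0,0,0],1],
    [[0,-0.8,0],[0,0,0],1],
    [[0,-0.5,0],[0,0,0],1],
    [[0,0,0],[0,0,0],1],
    [[0,0,0],[0,0,0],1]
  ]
}}

```text
time: 35.6
tool_pos: [0.4365, -0.2707, 0.1226]
tool_rot: [0.703, -0.703, -0.077, 0.077]
contact_force: [-0.3, 0.2, -3.2]
gripper_width: 0.77
```

```bash
python3 go.py .459 .246 .15 -7.7; python3 -c "
from h import *
wrist('w14')"
```

```text
t 35.6 pos [ 0.4365 -0.2707  0.1226] yaw 12.49 tilt 0.02 w 0.77 F [-0.3  0.2 -3.2]
shift after turn [-1.88 -1.1  20.6 ] now-frame [ 5.35 -1.09 19.98] turn y 4.04 q6 -0.92
```

View pics/w14.png

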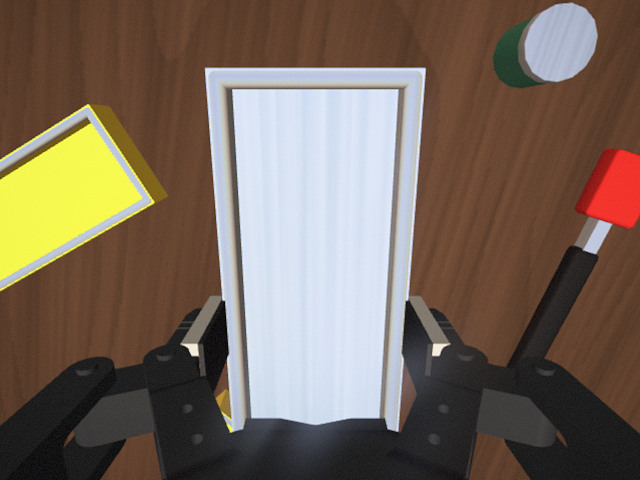

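The large pan is held level. I'll raise it over the timer, turn to -7.7°, and carry it to the marble.

Call:
{"name": "drive_tool", "arguments": {
  "motion": [
    [[0,-0.4,0],[0,0.6,0],1],
    [[0,-0.7,0],[0,0.9,0],1],
    [[0,-0.9,0],[0,0.9,0],1],
    [[0,-0.7,0],[0,0.9,0],1],
    [[0,-0.3,0],[0,0.74,0],1],
    [[-0.04,0,0.4],[0,0,0],1],
    [[-0.07,0,0.8],[0,0,0],1],
    [[-0.09,0,1],[0,0,0],1],
    [[-0.09,0,1],[0,0,0],1],
    [[-0.09,0,1],[0,0,0],1],
    [[-0.09,0,1],[0,0,0],1],
    [[-0.09,0,1],[0,0,0],1]
  ]
}}

```text
time: 36.85
tool_pos: [0.4425, -0.1134, 0.1956]
tool_rot: [0.706, -0.705, 0.048, -0.046]
contact_force: [-0.3, -0.5, -1.8]
gripper_width: 0.769
```

Call:
{"name": "drive_tool", "arguments": {
  "motion": [
    [[-0.09,0,1],[0,0,0],1],
    [[-0.09,0,1],[0,0,0],1],
    [[-0.09,0,1],[0,0,0],1],
    [[-0.09,0,1],[0,0,0],1],
    [[-0.09,0,1],[0,0,0],1],
    [[-0.09,0,1],[0,0,0],1],
    [[-0.09,0,1],[0,0,0],1],
    [[-0.09,0,1],[0,0,0],1],
    [[-0.09,0,1],[0,0,0],1],
    [[-0.09,0,1],[0,0,0],1],
    [[-0.09,0,1],[0,0,0],1],
    [[-0.09,0,1],[0,0,0],1]
  ]
}}

```text
time: 38.05
tool_pos: [0.4555, 0.1868, 0.1955]
tool_rot: [-0.705, 0.706, -0.048, 0.046]
contact_force: [0.2, 0.3, -3.2]
gripper_width: 0.771
```

Call:
{"name": "drive_tool", "arguments": {
  "motion": [
    [[-0.09,0,0.8],[0,0,0],1],
    [[-0.07,0,0.6],[0,0,0],1],
    [[-0.04,0,0.4],[0,0,0],1],
    [[0,0,0],[0,0,0],1],
    [[0,0,0],[0,0,0],1]
  ]
}}

```text
time: 38.55
tool_pos: [0.458, 0.2304, 0.1973]
tool_rot: [-0.705, 0.706, -0.048, 0.047]
contact_force: [-0.1, -0.3, -2.8]
gripper_width: 0.774
```

```bash
python3 go.py .459 .246 .017 -7.7
```

```text
t 38.55 pos [0.458  0.2304 0.1973] yaw -7.69 tilt 0.06 w 0.774 F [-0.1 -0.3 -2.8]
shift after turn [-0.04  7.21  0.62] now-frame [-0.04  7.21  0.63] turn y 0.0 q6 0.46
```

Call:
{"name": "drive_tool", "arguments": {
  "motion": [
    [[-0.03,0.4,0.3],[0,0,0],1],
    [[0,0.8,0.3],[0,0,0],1],
    [[0,1,0],[0,0,0],1],
    [[0,1,0],[0,0,0],1],
    [[0,1,0],[0,0,0],1],
    [[0,1,0],[0,0,0],1],
    [[0,0.8,0],[0,0,0],1],
    [[0,0.5,0],[0,0,0],1],
    [[0,0.3,0],[0,0,0],1],
    [[0,0.1,0],[0,0,0],1],
    [[0,0,0],[0,0,0],1],
    [[0,0,0],[0,0,0],1]
  ]
}}

```text
time: 39.75
tool_pos: [0.4605, 0.2461, 0.0264]
tool_rot: [0.706, -0.705, 0.047, -0.048]
contact_force: [-0.1, -0.3, -1.5]
gripper_width: 0.775
```

```bash
python3 go.py .459 .246 .017 -7.7
```

```text
t 39.75 pos [0.4605 0.2461 0.0264] yaw -7.72 tilt 0.12 w 0.775 F [-0.1 -0.3 -1.5]
shift after turn [-0.06  0.38 -0.01] now-frame [-0.06  0.38 -0.01] turn y -0.0 q6 0.48
```

Call:
{"name": "drive_tool", "arguments": {
  "motion": [
    [[-0.05,0.1,0],[0,0,0],1],
    [[0,0.1,0],[0,0,0],1],
    [[0,0.08,0],[0,0,0],1],
    [[0,0.06,0],[0,0,0],1],
    [[0,0.04,0],[0,0,0],1],
    [[0,0,0],[0,0,0],1],
    [[0,0,0],[0,0,0],1]
  ]
}}

```text
time: 40.45
tool_pos: [0.4582, 0.2459, 0.0169]
tool_rot: [-0.705, 0.706, -0.048, 0.047]
contact_force: [-5.6, -2.1, 7.1]
gripper_width: 0.775
```

Contact at the expected height. Releasing and rising.

Call:
{"name": "drive_tool", "arguments": {
  "motion": [
    [[0,0,0],[0,0,0],-0.6],
    [[0,0,0],[0,0,0],-1],
    [[0,0,0],[0,0,0],-1],
    [[0,0,0],[0,0,0],-1],
    [[0,0,0],[0,0,0],-1],
    [[0,-0.4,0],[0,0,0],-1],
    [[0,-0.8,0],[0,0,0],-1],
    [[0,-1,0],[0,0,0],-1],
    [[0,-1,0],[0,0,0],-1],
    [[0,-1,0],[0,0,0],-1],
    [[0,-1,0],[0,0,0],-1],
    [[0,-1,0],[0,0,0],-1]
  ]
}}

```text
time: 41.65
tool_pos: [0.4583, 0.2459, 0.1727]
tool_rot: [0.706, -0.705, 0.047, -0.048]
contact_force: [0.4, 0.2, 0.8]
gripper_width: 1.002
```

Call:
{"name": "drive_tool", "arguments": {
  "motion": [
    [[0,-0.8,0],[0,0,0],-1],
    [[0,-0.4,0],[0,0,0],-1],
    [[0,0,0],[0,0,0],-1],
    [[0,0,0],[0,0,0],-1],
    [[0,0,0],[0,0,0],-1]
  ]
}}

```text
time: 42.15
tool_pos: [0.4575, 0.2456, 0.1991]
tool_rot: [-0.705, 0.706, -0.048, 0.047]
contact_force: [0.6, -0.3, 0.1]
gripper_width: 0.997
```

```bash
python3 -c "
from h import *
f=wrist('w15');W=cloud(f);z=W[...,2]
g=np.hypot(W[...,0]-.459,W[...,1]-.246)<.13
m=(z>.028)&(z<.036)&g;print('large',m.sum(),rect(W[m]),np.median(W[m][:,2]))
h=cv2.cvtColor(f['img'],cv2.COLOR_BGR2HSV);s=(cv2.inRange(h,(0,0,150),(179,60,255))>0)&(z>.004)&(z<.012)&g;print('marble',s.sum(),rect(W[s]))
from plant import manip
f=manip.grab_frame('scene');cv2.imwrite('pics/scene2.png',f['img']);W=cloud(f);z=W[...,2]
for n,c,lo in(('knob',(.626,.002),.13),('button',(.448,.005),.075)):
  m=(z>lo)&(z<.15)&(np.hypot(W[...,0]-c[0],W[...,1]-c[1])<.03);print(n,W[m].mean(0))
"; python3 go.py .459 .246 .2 -7.7
```

```text
large 4330 (array([489.8, 234.3]), array([193.5, 132.1]), 'long axis deg', 82.3) 0.03207924285376787
marble 14244 (array([458.9, 246. ]), array([198.5,  92.1]), 'long axis deg', 82.2)
knob [0.62924037 0.00128095 0.13664803]
button [0.45062088 0.00501059 0.07963616]
t 42.25 pos [0.4576 0.2457 0.1993] yaw -7.71 tilt 0.15 w 1.001 F [-0.1  0.2  1.1]
shift after turn [ 0.05 -0.03  0.02] now-frame [ 0.05 -0.03  0.02] turn y -0.0 q6 0.48
```

View pics/scene2.png

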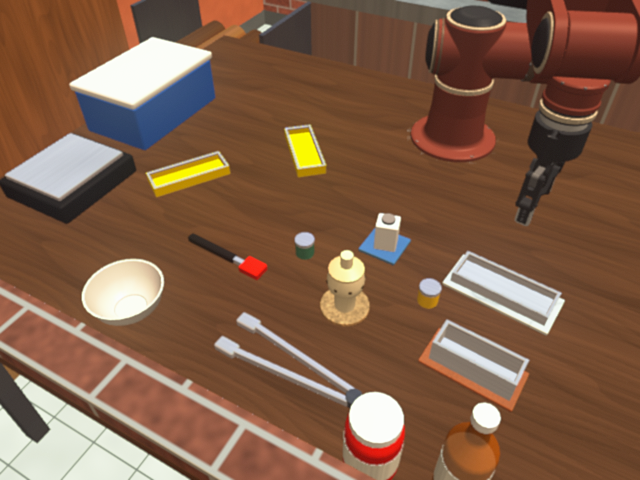

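All four stand on their places and the brush and tongs have not moved. The large pan's fit was spoiled by a stray patch, so I'll repeat it on the largest blob and hand in if it is good.

```bash
python3 -c "
from h import *
f=dict(np.load('w15.npz'));W=cloud(f);z=W[...,2]
m=((z>.028)&(z<.036)&(np.hypot(W[...,0]-.459,W[...,1]-.246)<.12)).astype(np.uint8);k,l,st,_=cv2.connectedComponentsWithStats(m)
i=1+st[1:,4].argmax();R=rect(W[l==i]);print(R)
if np.hypot(*(R[0]-[458.9,246]))<6 and abs(R[3]-82.3)<4:
  from plant import manip;print(manip.job_done())
"
```

```text
(array([459.1, 245.3]), array([180.1,  68.2]), 'long axis deg', 82.3)
the job is handed in; nothing more can be done
None
```

I placed all four things in the order asked and handed the job in at about 42 s of the 128 s allowed; it gave no verdict. I used 15 of the 16 picture views.

My last checks gave these offsets:

| Thing | Place | Off centre | Axis error |
|---|---|---|---|
| Garlic keeper | cork coaster | about 1 mm | – |
| Timer | blue tile | about 2 mm | – |
| Small pan | terracotta tile | about 1.2 mm | about 0.2° |
| Large pan | marble slab | about 0.7 mm | about 0.1° |

- **Heights:** all matched an object standing flat on its place.
- **Forces:** the largest tool force I read was about 9 N, when setting the large pan down. The keeper read about 5 N when it touched the cork.
- **Bystanders:** in the last scene picture the brush and tongs lay where they were at the start. I judged that by eye and did not measure it.
- **Release:** the gripper ended open, well above everything and touching nothing.

**Checks that disagreed:**
- The first fit of the large pan was spoiled by a stray patch of points. Repeating it on the largest blob gave the figure in the table.
- The final scene-camera readings of the keeper's knob and the timer's button differ by 2–3 mm from the wrist-camera ones. That is within what calibration and one-sided viewing would give.

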